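Stand plaster test tiles in the tapered drying rack

TASK

Take the two plaster test tiles out of the draining stand and stand each one upright on edge in the slot of the drying rack that is cut for its thickness, so that the narrowing slot stops it at its proper height. Lower each tile in rather than dropping it, feel for the slot without forcing it (plaster chips easily), and push it down with about a kilogram's weight until it is wedged tight and goes no further, then let go. Leave the tile that already stands in the rack as it is.

Things in the scene. Friction and masses are not known exactly. Their poses are not given: they have to be found in the camera images.
- rack: Drying rack fixed to the bench; origin: centre of its underside, z up. Plywood board 120 (x) by 370 mm (y) with a row along y of four wooden saddles, one slot each, for tiles 17, 14, 11 and 8 mm thick from +y to -y. Slots run along x (cheeks 70 mm long); a tile stands in one with its 80 mm side along x, thickness along y. Pitch marks at y = +129, +43, -43, -129 mm, about z = 55 mm over the underside.
- slot_14 (a point): Pitch mark of the 14 mm slot (rack y = +43, z = 55 mm). Saddles were set by eye and clamped: the slot's true centre lies up to 9.5 mm to either side of the mark along the rack's y; find it by feel or see it. Its jaw too: the slot is as wide as its tile somewhere between z = 50 and 60 mm, and there the tile's lower edge stops (pushed home, 1 to 3 mm lower). Clamped parts do not slide at gentle forces.
- slot_8 (a point): Pitch mark of the 8 mm slot (rack y = -129, z = 55 mm), with the same uncertainty. All slots: cheeks lean out 5 degrees each, from a bottom at z = 30 to z = 85 mm, where the slot is about 5 mm wider than its tile; above, a 1.5 mm chamfer at 45 degrees, then the cheeks' flat tops, 4 mm or wider, at z = 86.5 mm. In a slot one size too wide a tile sinks 17 mm deeper; too narrow, 17 mm proud.
- tile_thick: Off-white plaster tile 80 mm (x) by 14 mm (y, thickness) by 95 mm (z, height), about 0.12 kg (0.08 to 0.16), belongs in the 14 mm slot. Origin at the centre of its lower edge face; z up, y across its faces.
- tile_thin: Off-white plaster tile 80 mm (x) by 8 mm (y, thickness) by 95 mm (z, height), about 0.07 kg (0.05 to 0.09), belongs in the 8 mm slot. Origin at the centre of its lower edge face; z up, y across its faces.
- tile_standing: Off-white plaster tile 80 x 11 x 95 mm that already stands in the 11 mm slot, origin at the centre of its lower edge face, about 55 mm above the rack's underside. To be left alone.
- stand: Draining stand fixed to the bench; origin: centre of its underside. Wooden board 130 (x) by 190 mm (y), 12 mm thick, two grooves along x at y = +45 and -45 mm, 22 mm wide between slats 10 mm thick that rise to z = 28 mm. The two tiles to move stand upright and loose in it, lower edge at z = 12 mm, one per groove, either in either, along the groove within 3 degrees.

How it is judged:
By the outcome, as a careful person would: the job done as asked, in the order asked, and still so for the second after the job is handed in, with the robot touching nothing.
It also fails if it takes over 70 s, if anything falls off the work surface, if the arm or the gripper's body presses on something with over 40 N, if the wrist force passes 120 N, or if a joint passes its speed limit or range.

ROBOT

A 6-joint arm with a two-finger parallel gripper is mounted at the origin on the work surface. World frame = base frame: x ahead of the robot, y to its left, z up, the work surface at z = 0. Lengths are in m, angles in rad, forces in N, time in s.
With the tool pointing down it reaches from about 0.25 to 0.725 m from the base axis. Payload 9.7 kg.
Tool frame: the origin (TCP) lies midway between the tips of the shut fingers; the grasp point (between the pads) lies 19 mm behind it (arm.grip_depth is the distance from the TCP to the grasp point, in m); z points along the fingers, y is the direction in which the jaws open and shut (so a half turn about z gives the same grasp; the last joint's range is limited). The gripper opens to 85 mm and grips with 20 to 120 N. Pads are 22 mm wide; open, the fingers measure 114 mm over their backs; the gripper's body (76 mm by 85 mm) begins 54 mm behind the grasp point. The pads swing forward as they close: fully open they stand 13 mm farther back than shut.
Start: joints at [-1.242, 0.087, 0.176, 1.66, 0, 1.571], TCP at [0.178, -0.521, 0.231] pointing down, gripper open.
Joint ranges: [-3.13, 3.13], [-0.85, 1.81], [-1.15, 1.24], [-2.2, 2.28], [-1.44, 1.52], [-3.14, 3.14]. Speed limits (rad/s): [2.22, 2.22, 2.57, 3.14, 3.14, 3.14].

INTERFACE

Orientations are given as a unit quaternion [w, x, y, z].
In Python, from bench import arm, viewer, nets gives the robot as it stands. The module is installed in compiled form; this text tells all that it offers.
- The arm moves only by the tool jog_arm, never from a script. Its argument "series" is a list of rows, each a list of 4 numbers: the shift along the world's x, y, z in units of 50 mm (1.0 is 50 mm), then the turn about the world's z in units of 5 degrees (1.0 is 5 degrees). A call has 1 to 10 rows; each row is the pose to reach, as a shift and turn from the pose commanded when the call began; what a row does not reach only later rows make up. A row lasts 1/8 s, in which the tool goes at most 62.5 mm and 10.7 degrees, less where a joint would pass 70% of its speed; a pose out of reach is approached as far as the arm can. A call with a gripper value outside its range is refused whole. "jaw" is the opening, from 0 (shut) to 1 (fully open), set as the call begins (left out, the last holds). The fingers move at their own pace and stop on an object; "newtons" is the grip in N (left out, the last holds). Time passes only in rows, so rows that repeat a pose let the fingers close. It gives the time, the measured TCP pose, the force and the opening at its end, in the units of the state.
- arm.state(): the state, without advancing time (a new reading comes with each control period).
- viewer.read_camera(name): name is "side" or "top"; returns the picture (384x512x3 uint8, red, green, blue); there is no depth.
- viewer.calibration(name): a dict with "mtx" (3x3 intrinsics, pixels), "extrinsics" (4x4, takes a point from world to camera coordinates). Camera axes: x right, y up, looking along -z (the intrinsics and any distortion apply to the point x, -y, -z); pixel columns grow to the right and rows downward; lengths in m; the calibration is good to about 2 mm. A picture is of the moment at which its call begins. calibration takes no time and is no camera call.
- arm.close_job(): hands the job in, once; it reports no verdict.
Trained networks look in the newest picture that a camera, given by its name, has taken for a name from the list of things; names that differ only in an ending like _2 or _b are one class to them, and where a whole thing is asked for, a point or a joint stands for the part that bears it (a point fixed in the world has none). Each returns a list of dicts, best first, with "p" (0 to 1); they miss things now and then, are a little off and sometimes report something else, mostly with a low value. They report only what shows in the picture. A call takes as long as a camera call.
- nets.recognise(camera, thing): "rect" ([left, top, right, bottom] in pixels, round what is visible of it).
- nets.silhouettes(camera, thing): "mask" (384x512 bool, what is visible of it) and "rect" ([left, top, right, bottom] in pixels, round what is visible of it).
The state is a dict: "t": time; "joint_pos": joint angles; "joint_vel": joint speeds; "effort": joint torques, N m; "tool_pos": TCP position; "tcp_rot": TCP orientation; "force": force on the tool from outside, world axes, zero at the start; "ft_torque": the same for the moment, N m; "opening": opening from 0.0 (shut) to 1.0 (fully open).
Only numpy, scipy, OpenCV 4.12 (cv2) and the standard library are available. Lean on these libraries where they do the work, as an engineer would, in place of code of your own. Each camera call takes 0.05 s, during which the arm holds its last target.

## Working session

There is one attempt and no reset: what is moved stays moved. The work goes in short steps, Python scripts to look and compute and a tool call to move; the robot and the scene stay as the last step left them, time stands still between calls to the robot, and variables do not carry over. Pictures are saved under pics/ and viewed, and the job is handed in when it is done.

Besides the shell and the picture viewer there is one more tool, called after "Emit:" as a command line: name --pt "numbers of a row" for each row, then --argument value for the rest. jog_arm: Moves the arm, as the interface text tells. Its arguments: {"type":"object","properties":{"series":{"type":"array","items":{"type":"array","items":{"type":"number"}}},"jaw":{"type":"number"},"newtons":{"type":"number"}},"required":["series"]}

```bash
mkdir -p pics; ls
python3 - <<'E'
from bench import arm, viewer, nets
import cv2
s=arm.state(); print({k:s[k] for k in s}); print(arm.grip_depth)
for n in ("side","top"):
    im=viewer.read_camera(n); cv2.imwrite(f"pics/{n}0.png",im[:,:,::-1]); c=viewer.calibration(n); print(n,c)
    for th in ("rack","stand","tile_thick","tile_thin","tile_standing"):
        print(th,[(r["rect"],round(r["p"],2)) for r in nets.recognise(n,th)])
E
```

```text
pics
{'t': 0.0, 'joint_pos': array([-1.24200877e+00,  8.74541648e-02,  1.75144727e-01,  1.65977257e+00,
        3.09009683e-05,  1.57079726e+00]), 'joint_vel': array([-0.00066125, -0.00135903, -0.00103626, -0.00024273,  0.00062411,
       -0.00089661]), 'effort': array([ 3.84187020e-03, -5.20381737e+01,  4.64807153e+01,  1.62277330e-02,
        1.32387167e-04, -1.52775021e-05]), 'tool_pos': array([ 0.17753183, -0.52033337,  0.23059174]), 'tcp_rot': array([-6.36702915e-04,  9.86517621e-01,  1.63653813e-01, -8.99618859e-05]), 'force': array([0.38399348, 0.48030773, 0.27604755]), 'ft_torque': array([ 0.03536264,  0.01179084, -0.03091039]), 'opening': 1.001435116043461}
0.0187
side {'mtx': array([[394.87287196,   0.        , 254.59137025],
       [  0.        , 394.87287196, 186.81350554],
       [  0.        ,   0.        ,   1.        ]]), 'extrinsics': array([[-8.74583256e-01, -4.84875369e-01, -7.13729248e-05,
         4.61259176e-01],
       [ 2.42180063e-01, -4.36954462e-01,  8.66267635e-01,
        -2.05463122e-01],
       [-4.20063026e-01,  7.57605883e-01,  4.99580204e-01,
       
[... 384 characters left out ...]
        , 254.79874701],
       [  0.        , 405.78777237, 184.99549035],
       [  0.        ,   0.        ,   1.        ]]), 'extrinsics': array([[ 0.02182577, -0.99972266, -0.00884565, -0.05196596],
       [ 0.99625443,  0.02100788,  0.08387956, -0.55596117],
       [-0.08367047, -0.01064326,  0.99643664, -0.89589266],
       [ 0.        ,  0.        ,  0.        ,  1.        ]])}
rack [([70.1, 160.3, 234.4, 233.7], 0.8)]
stand [([291.5, 137.4, 390.5, 221.1], 0.77), ([69.1, 162.1, 231.2, 228.7], 0.59)]
tile_thick [([350.5, 169.8, 381.7, 208.6], 0.92)]
tile_thin [([314.7, 156.4, 337.3, 192.5], 0.6), ([293.1, 139.0, 387.8, 217.4], 0.32)]
tile_standing [([150.9, 166.0, 170.7, 207.3], 0.9)]
```

Run:
```python
import cv2
a=cv2.imread("pics/top0.png"); cv2.imwrite("pics/top0z.png",cv2.resize(a[120:250,50:410],None,fx=2.2,fy=2.2,interpolation=cv2.INTER_CUBIC))
a=cv2.imread("pics/side0.png"); cv2.imwrite("pics/side0z.png",cv2.resize(a[110:384,90:340],None,fx=2.18,fy=2.18,interpolation=cv2.INTER_CUBIC))
```

```text
(no output)
```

View pics/top0z.png

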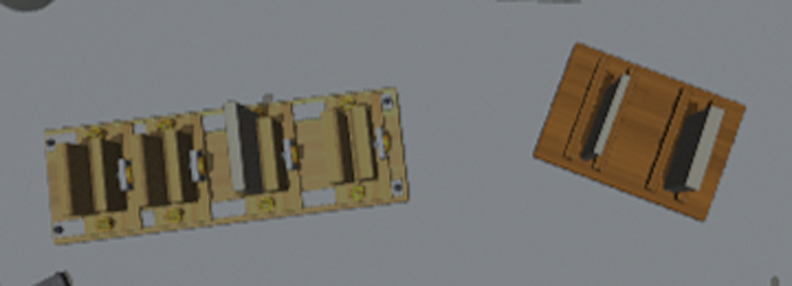

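View pics/side0z.png

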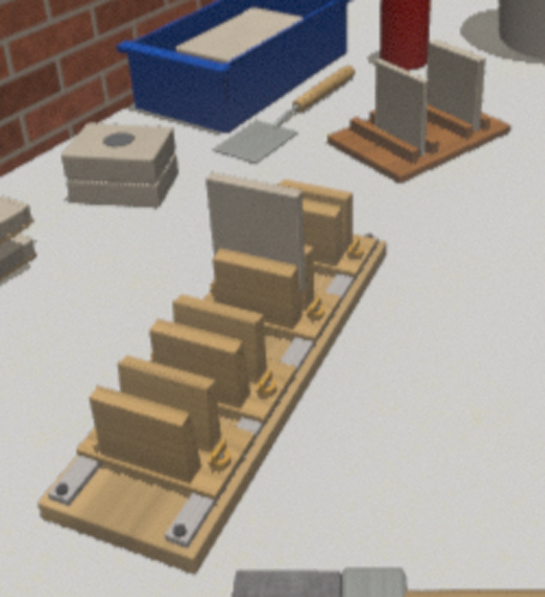

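View pics/side0.png

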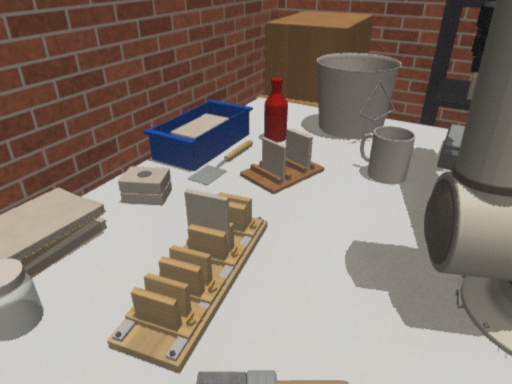

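View pics/top0.png

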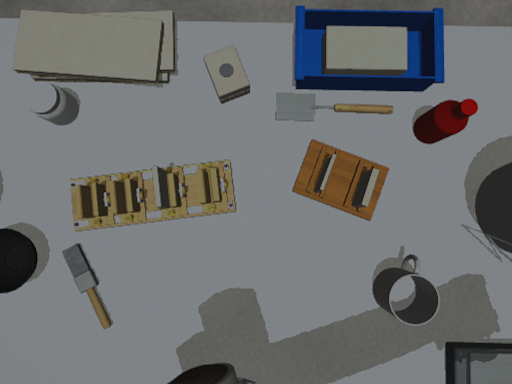

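Run:
```python
import cv2,numpy as np
def z(n,x0,y0,x1,y1,f,out):
    a=cv2.imread(f"pics/{n}.png")[y0:y1,x0:x1].astype(float)
    a=np.clip(a*1.5,0,255).astype(np.uint8)
    a=cv2.resize(a,None,fx=f,fy=f,interpolation=cv2.INTER_CUBIC)
    for x in range((x0//10+1)*10,x1,10):
        cv2.line(a,(int((x-x0+.5)*f),0),(int((x-x0+.5)*f),6),(0,0,255),1); 
        if x%20==0: cv2.putText(a,str(x),(int((x-x0+.5)*f)-10,16),0,.35,(0,0,255),1)
    for y in range((y0//10+1)*10,y1,10):
        cv2.line(a,(0,int((y-y0+.5)*f)),(6,int((y-y0+.5)*f)),(0,0,255),1)
        cv2.putText(a,str(y),(8,int((y-y0+.5)*f)+4),0,.35,(0,0,255),1)
    cv2.imwrite("pics/"+out,a)
z("top0",64,150,242,240,4.4,"tr.png")
z("top0",285,132,395,226,6,"ts.png")
z("side0",110,180,280,375,3,"sr.png")
z("side0",235,120,330,195,8,"ss.png")
```

```text
(no output)
```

View pics/tr.png

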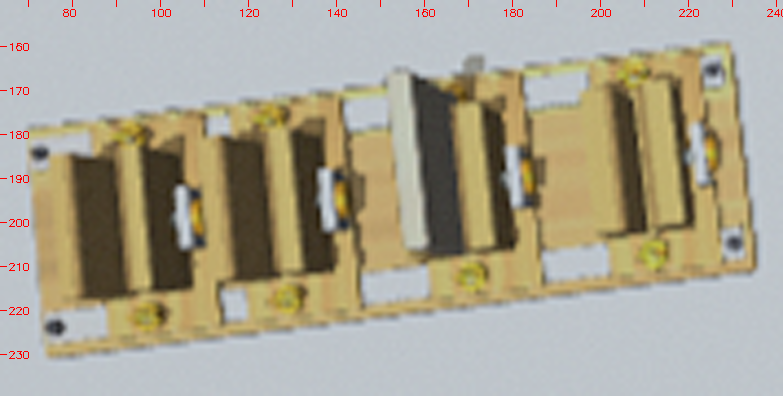

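View pics/ts.png

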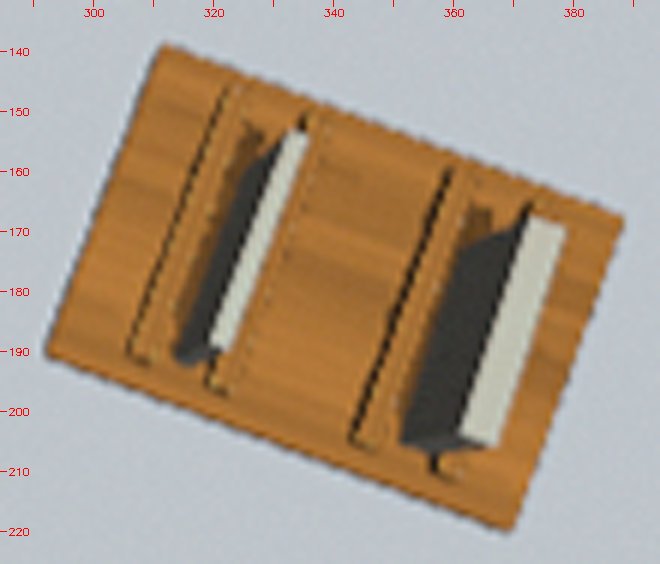

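View pics/sr.png

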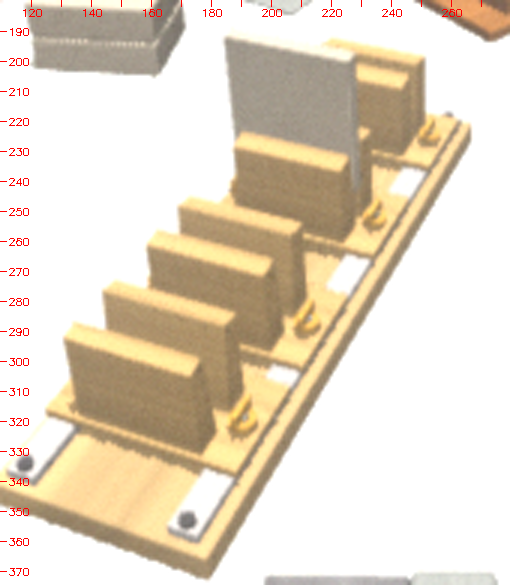

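View pics/ss.png

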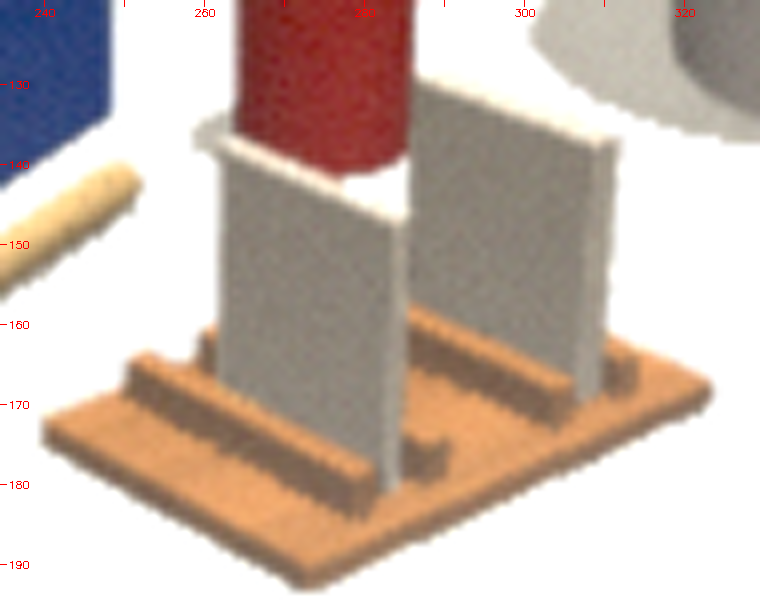

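```bash
cat > h.py <<'E'
import numpy as np, cv2
from scipy.optimize import least_squares
from bench import viewer
C={n:viewer.calibration(n) for n in("side","top")}
def proj(n,P):
    P=np.atleast_2d(P); E=C[n]["extrinsics"]; q=P@E[:3,:3].T+E[:3,3]; q=q*[1,-1,-1]
    u=q@C[n]["mtx"].T; return u[:,:2]/u[:,2:]
def back(n,uv,z):
    E=C[n]["extrinsics"];R=E[:3,:3];c=-R.T@E[:3,3]
    uv=np.atleast_2d(uv); d=np.c_[uv,np.ones(len(uv))]@np.linalg.inv(C[n]["mtx"]).T*[1,-1,-1]@R
    return c+d*((z-c[2])/d[:,2])[:,None]
def pose(x,y,a,L):
    c,s=np.cos(a),np.sin(a); L=np.atleast_2d(L).astype(float); return L@np.array([[c,s,0],[-s,c,0],[0,0,1]])+[x,y,0]
def zoom(im,x0,y0,x1,y1,f,out,lines=(),g=1.5):
    a=np.clip(im[y0:y1,x0:x1,::-1].astype(float)*g,0,255).astype(np.uint8)
    a=cv2.resize(a,None,fx=f,fy=f,interpolation=cv2.INTER_CUBIC)
    for p,q,col in lines:
        p,q=[tuple(int(round((v-o+.5)*f)) for v,o in zip(r,(x0,y0))) for r in (p,q)]
        cv2.line(a,p,q,col,1)
    for x in range((x0//10+1)*10,x1,10):
        cv2.putText(a,str(x),(int((x-x0+.5)*f)-10,10),0,.35,(0,0,255),1); cv2.line(a,(int((x-x0+.5)*f),12),(int((x-x0+.5)*f),18),(0,0,255),1)
    for y in range((y0//10+1)*10,y1,10): cv2.putText(a,str(y)+"-",(1,int((y-y0+.5)*f)+4),0,.35,(0,0,255),1)
    cv2.imwrite("pics/"+out,a)
E
python3 - <<'E'
from h import *
for n in C: E=C[n]["extrinsics"]; print(n,-E[:3,:3].T@E[:3,3])
im=cv2.imread("pics/top0.png")[:,:,::-1]
# stand
sc=np.array([(312,138.5),(388.5,168),(369.5,220),(292,191)])
W=back("top",sc,.012); print(W.round(4)); print([np.linalg.norm(W[i]-W[(i+1)%4]).round(4) for i in range(4)], W.mean(0))
e=(W[0]-W[1])+(W[3]-W[2]); a=np.arctan2(e[1],e[0])-np.pi/2; print("stand yaw",np.degrees(a))
for nm,(x0,y0,x1,y1) in dict(thin=(312,148,342,196),thick=(352,160,384,212)).items():
    g=cv2.resize(im[y0:y1,x0:x1],None,fx=8,fy=8,interpolation=cv2.INTER_CUBIC).astype(int)
    m=((g.min(2)>105)).astype(np.uint8); 
    n,l,s,c=cv2.connectedComponentsWithStats(m); i=1+np.argmax(s[1:,4])
    r=cv2.minAreaRect(np.argwhere(l==i)[:,::-1].astype(np.float32)); b=cv2.boxPoints(r)/8-.5+8/16/8+[x0,y0]
    W=back("top",b,.107); print(nm,b.round(1).tolist(),W.mean(0).round(4),[np.linalg.norm(W[i]-W[(i+1)%4]).round(4) for i in range(4)])
    d=[W[(i+1)%4]-W[i] for i in range(4)]; d=max(d,key=np.linalg.norm); print(np.degrees(np.arctan2(d[1],d[0])))
E
```

```text
side [0.18498995 0.6175496  0.49696338]
top [ 0.48005322 -0.0498072   0.93887437]
[[ 0.6685 -0.1698  0.012 ]
 [ 0.6035 -0.3457  0.012 ]
 [ 0.4836 -0.302   0.012 ]
 [ 0.5459 -0.1253  0.012 ]]
[np.float64(0.1875), np.float64(0.1275), np.float64(0.1873), np.float64(0.1304)] [ 0.57537726 -0.23567644  0.012     ]
stand yaw -19.851402692708074
thin [[319.6, 188.6], [332.8, 153.3], [335.8, 154.5], [322.5, 189.7]] [ 0.581  -0.1905  0.107 ] [np.float64(0.0784), np.float64(0.0065), np.float64(0.0783), np.float64(0.0065)]
-19.965382904550793
thick [[361.2, 203.9], [373.0, 167.9], [378.8, 169.8], [367.1, 205.8]] [ 0.5513 -0.2774  0.107 ] [np.float64(0.0784), np.float64(0.0125), np.float64(0.0784), np.float64(0.0124)]
-17.937619047209594
```

Run:
```python
from h import *
top=cv2.imread("pics/top0.png")[:,:,::-1]; side=cv2.imread("pics/side0.png")[:,:,::-1]
# rack from top corners guess board top z=.018
rc=np.array([(71,178.5),(229.5,159.5),(234.5,210.5),(74.5,229.5)])
for z in (.012,.018):
    W=back("top",rc,z); print(W.round(4).tolist(),[np.linalg.norm(W[i]-W[(i+1)%4]).round(4) for i in range(4)],W.mean(0).round(4))
e=(W[0]-W[1])+(W[3]-W[2]); a=np.arctan2(e[1],e[0])-np.pi/2; print("rack yaw",np.degrees(a))
x,y=W.mean(0)[:2]
def box(x,y,a,hx,hy,z0,z1,cy=0):
    P=pose(x,y,a,[(sx*hx,cy+sy*hy,z) for z in(z0,z1) for sx,sy in((-1,-1),(1,-1),(1,1),(-1,1))])
    return P,[(i,(i+1)%4) for i in range(4)]+[(4+i,4+(i+1)%4) for i in range(4)]+[(i,i+4) for i in range(4)]
def L(n,b,col): 
    u=proj(n,b[0]); return [(u[i],u[j],col) for i,j in b[1]]
B=[(box(x,y,a,.06,.185,0,.018),(0,0,255)),(box(.5754,-.2357,np.radians(-19.85),.065,.095,0,.012),(0,0,255)),
 (box(.581,-.1905,np.radians(-19.97),.04,.004,.012,.107),(0,200,0)),(box(.5513,-.2774,np.radians(-17.94),.04,.007,.012,.107),(0,200,0))]
for m in (.129,.043,-.043,-.129): B.append((box(x,y,a,.035,.0005,.0865,.0865,m),(255,0,0)))
S=lambda n:sum([L(n,b,c) for b,c in B],[])
zoom(top,64,150,242,240,4.4,"o_tr.png",S("top")); zoom(side,110,180,280,375,3,"o_sr.png",S("side"),1.1)
zoom(top,285,132,395,226,6,"o_ts.png",S("top")); zoom(side,235,120,330,195,8,"o_ss.png",S("side"),1.1)
```

```text
[[0.564, 0.3839, 0.012], [0.6156, 0.0197, 0.012], [0.4985, 0.0051, 0.012], [0.4474, 0.3689, 0.012]] [np.float64(0.3679), np.float64(0.118), np.float64(0.3674), np.float64(0.1175)] [0.5314 0.1944 0.012 ]
[[0.5634, 0.3811, 0.018], [0.6148, 0.0193, 0.018], [0.4984, 0.0048, 0.018], [0.4476, 0.3662, 0.018]] [np.float64(0.3655), np.float64(0.1172), np.float64(0.365), np.float64(0.1168)] [0.5311 0.1928 0.018 ]
rack yaw 8.036744564629556
```

View pics/o_tr.png

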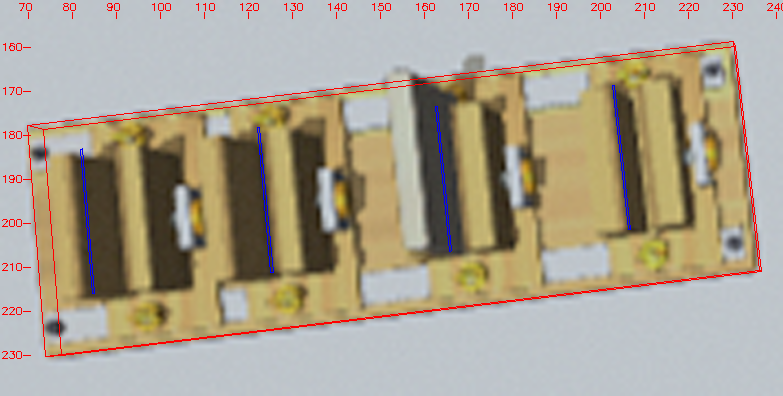

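View pics/o_sr.png

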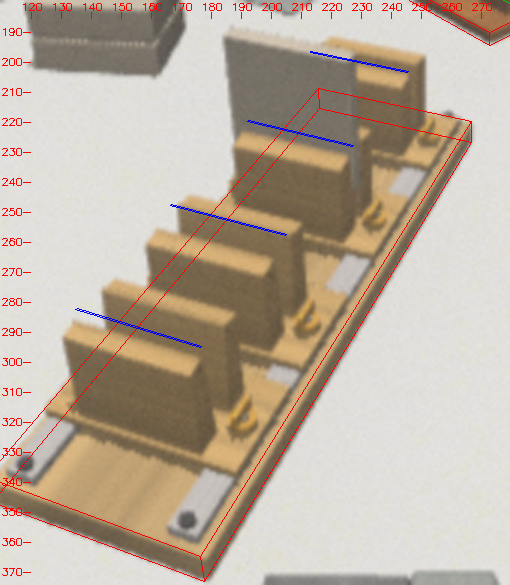

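View pics/o_ts.png

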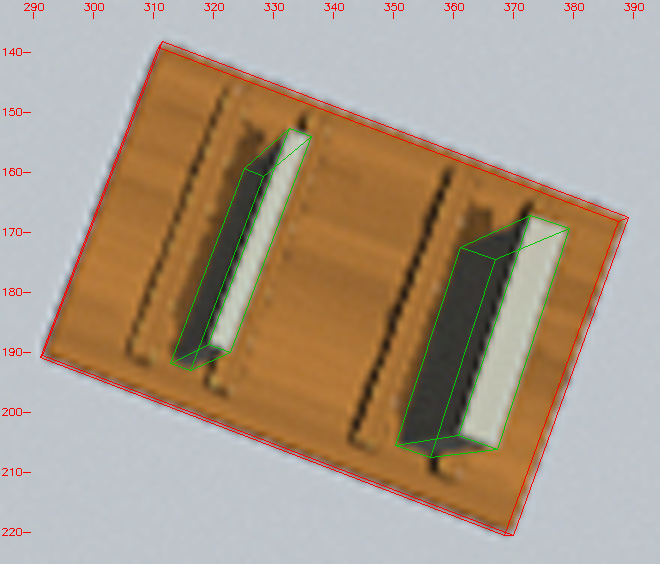

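View pics/o_ss.png

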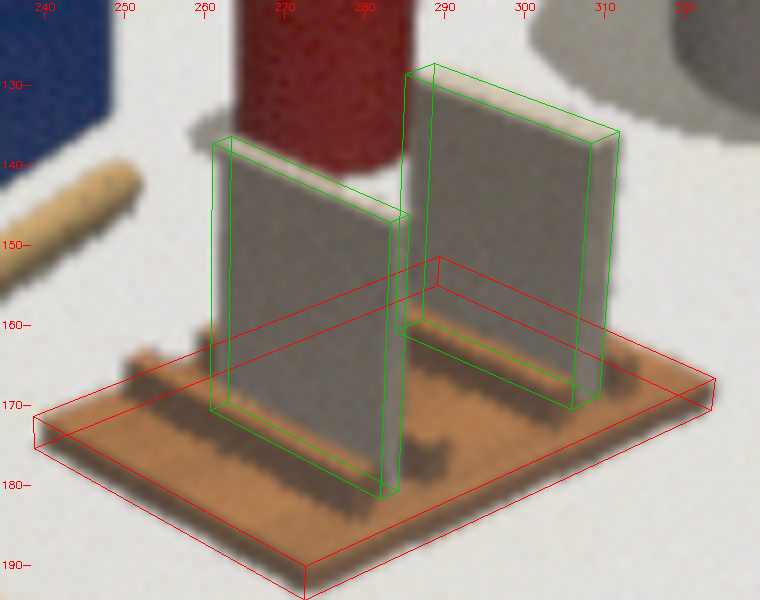

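Run:
```python
from h import *
X,Y,A=.5314,.1944,np.radians(8.04)
for n in("top","side"):
    im=cv2.imread(f"pics/{n}0.png")
    ys=np.arange(.19,-.19,-.0005); xs=np.arange(.05,-.05,-.0005)
    G=np.array([(x,y,.086) for x in xs for y in ys]); u=proj(n,pose(X,Y,A,G)).astype(np.float32).reshape(len(xs),len(ys),2)
    r=cv2.remap(im,u,None,cv2.INTER_CUBIC); 
    o=np.clip(r*1.3,0,255).astype(np.uint8)
    for y in(.129,.043,-.043,-.129): j=int((.19-y)/.0005); o[:12,j]=(0,0,255); o[-12:,j]=(0,0,255)
    cv2.imwrite(f"pics/rect_{n}.png",o)
    g=r.astype(float).mean(2); sel=np.abs(xs)<.022
    p=g[sel].mean(0)
    for nm,y in(("14",.043),("8",-.129)):
        k=np.abs(ys-y)<.0301; print(n,nm); print(" ".join(f"{(yy-y)*1000:.0f}:{v:.0f}" for yy,v in list(zip(ys[k],p[k]))[::2]))
```

```text
top 14
30:72 29:80 28:92 27:101 26:105 25:106 24:107 23:107 22:106 21:102 20:98 19:93 18:85 17:73 16:58 15:46 14:39 13:36 12:37 11:38 10:38 9:39 8:38 7:38 6:38 5:38 4:38 3:38 2:37 1:36 -0:33 -1:32 -2:39 -3:53 -4:68 -5:80 -6:90 -7:99 -8:105 -9:107 -10:108 -11:108 -12:109 -13:111 -14:109 -15:97 -16:77 -17:57 -18:40 -19:31 -20:30 -21:32 -22:33 -23:33 -24:33 -25:30 -26:32 -27:47 -28:69 -29:88 -30:98
top 8
30:106 29:106 28:106 27:106 26:106 25:106 24:106 23:106 22:106 21:106 20:106 19:106 18:106 17:106 16:106 15:107 14:107 13:107 12:107 11:107 10:106 9:106 8:106 7:107 6:107 5:105 4:101 3:96 2:90 1:79 -0:65 -1:52 -2:42 -3:37 -4:37 -5:38 -6:38 -7:35 -8:32 -9:36 -10:55 -11:78 -12:89 -13:88 -14:86 -15:88 -16:95 -17:102 -18:107 -19:108 -20:108 -21:107 -22:107 -23:108 -24:109 -25:111 -26:110 -27:100 -28:81 -29:59 -30:40
side 14
30:138 29:149 28:154 27:156 26:156 25:156 24:155 23:154 22:151 21:148 20:143 19:138 18:131 17:120 16:110 15:104 14:101 13:99 12:98 11:98 10:97 9:97 8:97 7:98 6:99 5:99 4:99 3:98 2:98 1:98 -0:102 -1:108 -2:117 -3:127 -4:136 -5:143 -6:147 -7:149 -8:150 -9:150 -10:151 -11:151 -12:149 -13:146 -14:139 -15:132 -16:127 -17:124 -18:123 -19:122 -20:121 -21:121 -22:120 -23:118 -24:117 -25:116 -26:115 -27:115 -28:115 -29:114 -30:113
side 8
30:98 29:98 28:99 27:99 26:99 25:99 24:99 23:99 22:99 21:101 20:102 19:104 18:107 17:110 16:114 15:117 14:119 13:120 12:121 11:121 10:121 9:121 8:121 7:121 6:121 5:121 4:122 3:123 2:124 1:125 -0:125 -1:126 -2:126 -3:127 -4:126 -5:126 -6:126 -7:126 -8:127 -9:129 -10:131 -11:133 -12:136 -13:139 -14:141 -15:143 -16:146 -17:148 -18:150 -19:151 -20:153 -21:156 -22:159 -23:164 -24:170 -25:176 -26:183 -27:189 -28:195 -29:198 -30:200
```

View pics/rect_top.png

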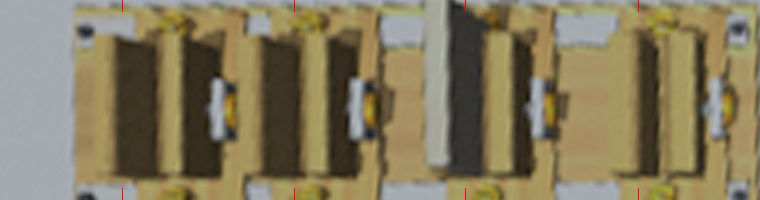

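View pics/rect_side.png

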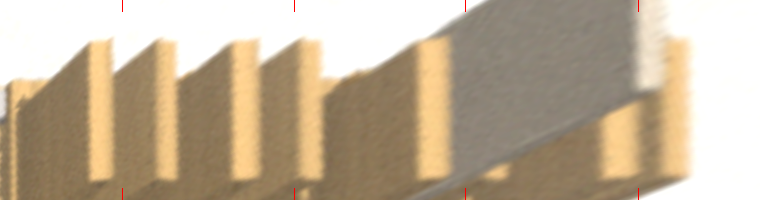

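Run:
```python
from h import *
X,Y,A=.5314,.1944,np.radians(8.04)
for n,xr in(("top",(-.03,-.01)),("top",(.01,.03)),("side",(-.034,-.024)),("side",(-.026,-.016))):
    im=cv2.imread(f"pics/{n}0.png")
    ys=np.arange(-.105,-.165,-.001); xs=np.arange(xr[0],xr[1],.0005)
    G=np.array([(x,y,.086) for x in xs for y in ys]); u=proj(n,pose(X,Y,A,G)).astype(np.float32).reshape(len(xs),len(ys),2)
    r=cv2.remap(im,u,None,cv2.INTER_CUBIC).astype(float).mean(0)
    print(n,xr," ".join(f"{(y+.129)*1000:.0f}:{v[2]:.0f}/{v[0]:.0f}" for y,v in zip(ys,r)))
for n,b in(("top",(190,155,225,218)),("side",(210,185,262,240))):
    im=cv2.imread(f"pics/{n}0.png")[:,:,::-1]
    ls=[]
    zoom(im,*b,9,f"s8_{n}.png",ls)
```

```text
top (-0.03, -0.01) 24:129/77 23:129/77 22:129/76 21:129/76 20:129/77 19:129/76 18:129/76 17:128/76 16:128/76 15:128/75 14:128/75 13:128/75 12:128/74 11:128/74 10:129/74 9:129/74 8:129/74 7:130/75 6:130/75 5:128/73 4:124/70 3:120/66 2:114/61 1:102/54 0:84/44 -1:66/36 -2:53/30 -3:46/26 -4:45/26 -5:47/26 -6:47/27 -7:45/25 -8:40/22 -9:43/24 -10:63/36 -11:92/53 -12:110/62 -13:112/62 -14:109/59 -15:110/60 -16:115/64 -17:122/70 -18:127/74 -19:129/75 -20:129/75 -21:129/75 -22:129/75 -23:129/75 -24:130/76 -25:132/78 -26:132/78 -27:121/71 -28:100/59 -29:73/43 -30:49/28 -31:36/20 -32:41/22 -33:66/35 -34:97/53 -35:119/72 -36:127/86
top (0.01, 0.03) 24:125/83 23:126/84 22:126/84 21:125/83 20:124/83 19:125/84 18:125/84 17:125/83 16:125/80 15:126/78 14:127/76 13:128/75 12:129/75 11:129/75 10:129/75 9:128/74 8:128/74 7:129/75 6:130/75 5:127/74 4:123/70 3:118/66 2:112/61 1:99/54 0:82/44 -1:64/35 -2:51/29 -3:45/26 -4:45/26 -5:47/27 -6:47/27 -7:45/26 -8:45/26 -9:55/32 -10:79/46 -11:102/58 -12:112/63 -13:110/60 -14:107/58 -15:109/60 -16:117/66 -17:124/72 -18:128/75 -19:129/76 -20:129/76 -21:128/76 -22:1
[... 824 characters left out ...]
98 -36:203/199
side (-0.026, -0.016) 24:111/73 23:113/74 22:116/76 21:122/78 20:130/81 19:140/86 18:153/91 17:165/97 16:177/103 15:186/107 14:191/109 13:194/110 12:195/110 11:194/110 10:194/110 9:193/110 8:192/110 7:191/109 6:188/108 5:185/106 4:180/104 3:174/102 2:166/98 1:157/94 0:147/89 -1:137/85 -2:129/81 -3:124/79 -4:121/77 -5:119/76 -6:118/76 -7:119/76 -8:121/77 -9:126/79 -10:133/83 -11:142/87 -12:152/92 -13:162/97 -14:170/101 -15:177/104 -16:182/106 -17:185/107 -18:187/108 -19:189/109 -20:190/111 -21:191/116 -22:193/122 -23:194/131 -24:196/142 -25:198/154 -26:199/166 -27:200/177 -28:201/186 -29:202/192 -30:202/195 -31:202/197 -32:202/197 -33:202/197 -34:202/197 -35:203/197 -36:203/198
```

View pics/s8_top.png

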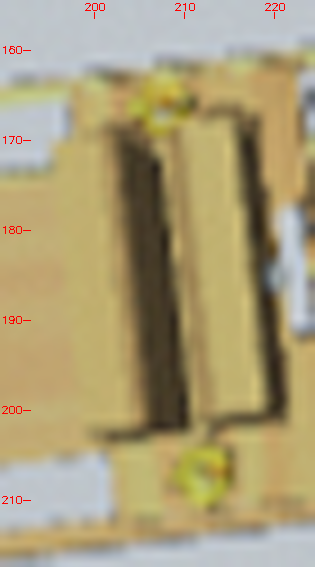

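View pics/s8_side.png

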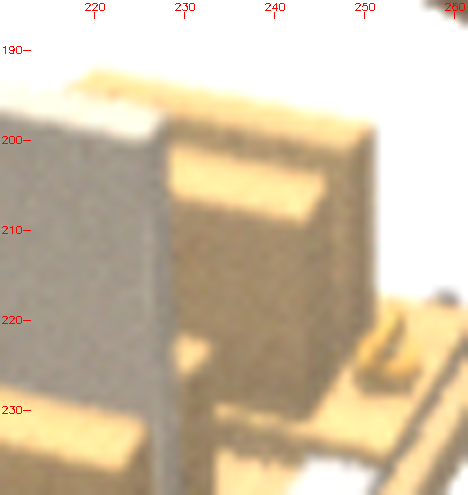

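Run:
```python
from h import *
# bottle: base ~ top (425,130) ground; cap top (468,107)
print("bottle base",back("top",(428,130),0.0),"from side base",back("side",(277,139),0.0))
for z in (.15,.2,.25,.3):
    w=back("top",(468,107),z); print("cap",z,w.round(3),proj("side",w).round(1))
for z in (.05,.08,.1,.12): print("mug",z,back("top",(413,300),z).round(3),proj("side",back("top",(413,300),z)).round(0))
X,Y,A=.5314,.1944,np.radians(8.04)
for nm,y in(("14",.0497),("8",-.1359)): print(nm,pose(X,Y,A,[(0,y,0)]))
```

```text
bottle base [[ 0.69653763 -0.4421442   0.        ]] from side base [[ 0.68832998 -0.43763076  0.        ]]
cap 0.15 [[ 0.71  -0.459  0.15 ]] [[275.2  89.9]]
cap 0.2 [[ 0.695 -0.433  0.2  ]] [[276.1  75.9]]
cap 0.25 [[ 0.681 -0.407  0.25 ]] [[277.2  60.7]]
cap 0.3 [[ 0.666 -0.381  0.3  ]] [[278.3  44. ]]
mug 0.05 [[ 0.315 -0.384  0.05 ]] [[396. 156.]]
mug 0.08 [[ 0.32  -0.373  0.08 ]] [[395. 146.]]
mug 0.1 [[ 0.324 -0.365  0.1  ]] [[395. 140.]]
mug 0.12 [[ 0.328 -0.358  0.12 ]] [[394. 133.]]
14 [[0.52444874 0.24361148 0.        ]]
8 [[0.55040757 0.05983581 0.        ]]
```

Emit:
jog_arm --pt "0 0 1 1" --pt "0 0 2 2" --jaw 0.5 --newtons 40

```text
t: 0.85
tool_pos: [0.1774, -0.5201, 0.3322]
tcp_rot: [-0.001, 0.968, 0.25, -0.0]
force: [1.3, -0.9, 0.9]
opening: 0.602
```

Run:
```python
from h import *
from bench import arm
s=arm.state(); print(s["t"],s["joint_pos"],s["tool_pos"],s["tcp_rot"],s["force"],s["opening"])
```

```text
0.85 [-1.24202717e+00  1.53977669e-01  4.51040226e-01  1.86893228e+00
 -5.66470407e-06  1.39343778e+00] [ 0.17741359 -0.52005041  0.33220816] [-5.34948649e-04  9.68149726e-01  2.50371363e-01 -4.34164830e-05] [ 1.31708944 -0.93959486  0.94346398] 0.6021976494631522
```

Emit:
jog_arm --pt "0.8 0.65 0 2" --pt "1.6 1.3 0 4" --pt "2.4 1.95 0 6" --pt "3.2 2.6 0 8" --pt "4.0 3.25 0 10" --pt "4.8 3.9 0 12" --pt "5.6 4.6 0 14" --pt "6.4 5.3 0 16" --pt "7.2 5.95 0 18" --pt "8.07 6.59 0 20"

```text
t: 2.1
tool_pos: [0.5822, -0.1897, 0.3316]
tcp_rot: [0.0, 0.429, 0.903, 0.0]
force: [0.4, -2.0, 0.6]
opening: 0.5
```

Emit:
jog_arm --pt "0 0 -0.7 2" --pt "0 0 -1.4 4" --pt "0 0 -2.0 6.2" --pt "0 0 -2.4 6.2" --pt "0 0 -2.4 6.2"

```text
t: 2.72
tool_pos: [0.5804, -0.1908, 0.2098]
tcp_rot: [-0.001, 0.175, 0.985, 0.0]
force: [-0.6, 0.3, 0.8]
opening: 0.502
```

```bash
cat >> h.py <<'E'
from bench import arm
def st():
    s=arm.state(); w,x,y,z=s["tcp_rot"]; ty=np.degrees(2*np.arctan2(y,x))-90
    print("t",round(s["t"],2),"pos",(s["tool_pos"]*1000).round(1),"toolY",round((ty+180)%360-180,2),"tilt",np.round(2*np.degrees([w,z]),2),"F",s["force"].round(1),"M",s["ft_torque"].round(2),"open",round(s["opening"],3),"j",s["joint_pos"].round(2))
    return s
E
python3 - <<'E'
from h import *
st()
t=viewer.read_camera("top"); s=viewer.read_camera("side")
zoom(t,270,110,410,240,5,"a_t.png"); zoom(s,220,60,340,200,4,"a_s.png",(),1.1)
E
```

```text
t 2.73 pos [ 580.4 -190.8  209.8] toolY 69.82 tilt [-0.16  0.02] F [-0.6  0.3  0.8] M [-0.05 -0.02 -0.02] open 0.502 j [-0.32  0.23  0.3   1.64 -0.    0.03]
```

View pics/a_t.png

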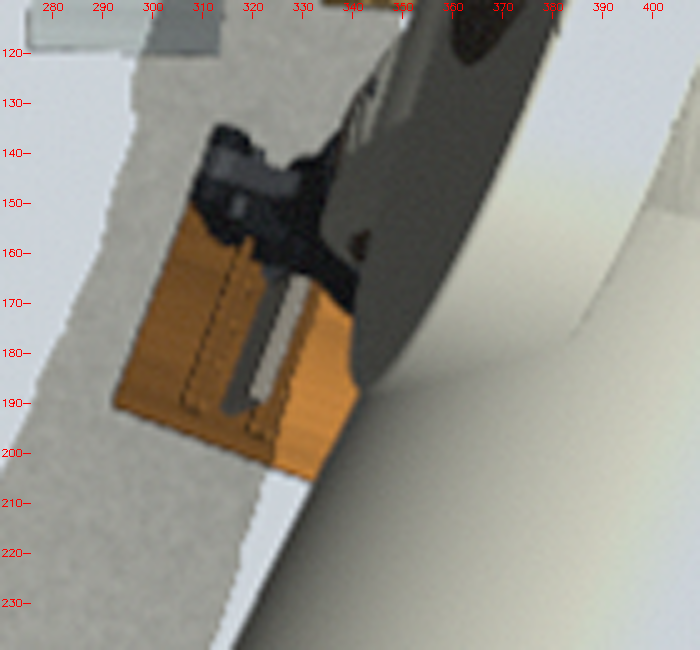

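View pics/a_s.png

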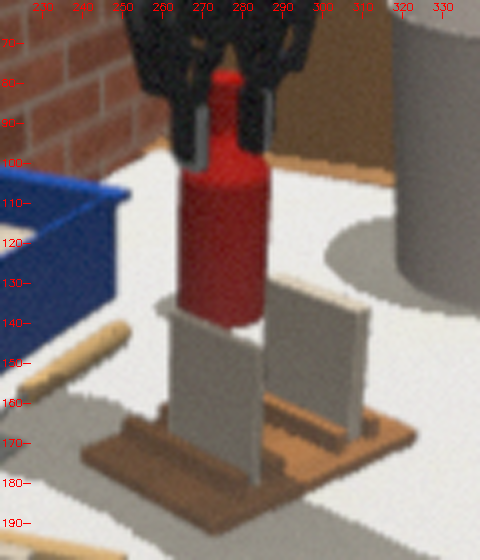

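Emit:
jog_arm --pt "0 0 -0.8 0" --pt "0 0 -1.6 0" --pt "0 0 -2.2 0" --pt "0 0 -2.6 0" --pt "0 0 -2.86 0" --pt "0 0 -2.86 0"

```text
t: 3.58
tool_pos: [0.5812, -0.1911, 0.0684]
tcp_rot: [-0.0, 0.175, 0.985, 0.0]
force: [0.1, -0.5, 0.5]
opening: 0.499
```

Emit:
jog_arm --pt "0 0 0 0" --pt "0 0 0 0" --pt "0 0 0 0" --pt "0 0 0 0" --pt "0 0 0 0" --pt "0 0 0 0" --jaw 0 --newtons 45

```text
t: 4.32
tool_pos: [0.5817, -0.1912, 0.0695]
tcp_rot: [0.001, 0.175, 0.985, -0.0]
force: [0.1, 0.7, 6.6]
opening: 0.088
```

Run:
```python
from h import *
st()
s=viewer.read_camera("side")
zoom(s,220,80,340,200,5,"b_s.png",(),1.1)
```

```text
t 4.33 pos [ 581.7 -191.2   69.5] toolY 69.84 tilt [ 0.11 -0.01] F [0.1 0.7 6.6] M [0.08 0.09 0.06] open 0.088 j [-0.32  0.23  0.03  1.36  0.    0.03]
```

View pics/b_s.png

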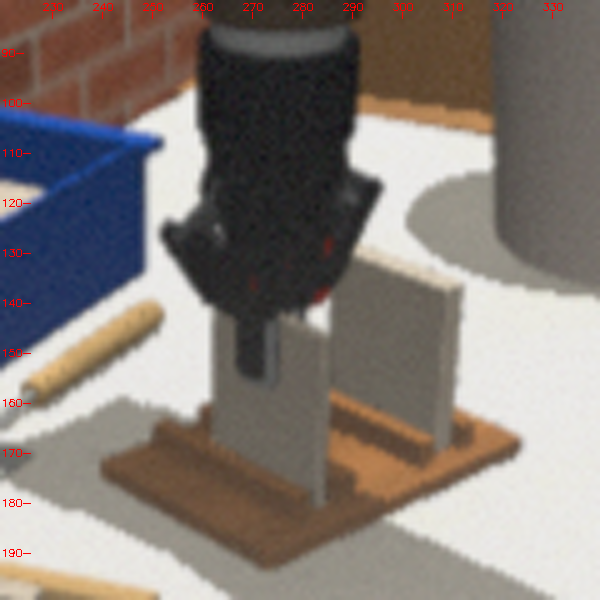

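Emit:
jog_arm --pt "0 0 0.4 0" --pt "0 0 1.0 0" --pt "0 0 1.7 0" --pt "0 0 2.2 0" --pt "0 0 2.2 0"

```text
t: 5.0
tool_pos: [0.5819, -0.1913, 0.1802]
tcp_rot: [0.002, 0.175, 0.985, -0.0]
force: [-0.5, -0.3, -0.5]
opening: 0.089
```

Emit:
jog_arm --pt "-0.06 0.5 0 0.7" --pt "-0.16 1.3 0 1.8" --pt "-0.28 2.2 0 3.0" --pt "-0.38 3.1 0 4.2" --pt "-0.5 4.0 0 5.2" --pt "-0.58 4.7 0 5.64" --pt "-0.62 5.02 0 5.64" --pt "-0.62 5.02 0 5.64" --pt "-0.62 5.02 0 5.64"

```text
t: 6.12
tool_pos: [0.5502, 0.059, 0.1779]
tcp_rot: [-0.0, -0.07, 0.998, -0.0]
force: [-0.0, 0.0, -0.8]
opening: 0.083
```

Run:
```python
from h import *
st()
t=viewer.read_camera("top"); s=viewer.read_camera("side")
zoom(t,170,110,270,240,5,"c_t.png"); zoom(s,150,100,290,270,4,"c_s.png",(),1.1)
```

```text
t 6.12 pos [550.2  59.  177.9] toolY 97.97 tilt [-0.03 -0.02] F [-0.   0.  -0.8] M [-0.01 -0.01  0.01] open 0.083 j [ 0.11  0.08  0.07  1.56 -0.   -0.03]
```

View pics/c_t.png

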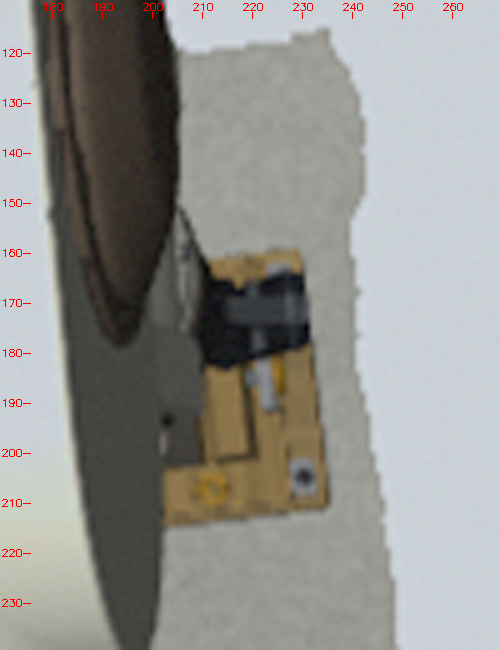

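View pics/c_s.png

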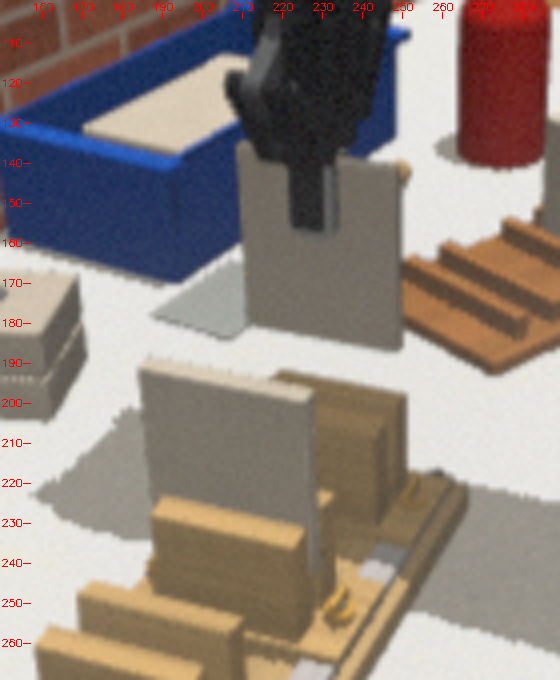

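Run:
```python
from h import *
s=cv2.cvtColor(viewer.read_camera("side"),cv2.COLOR_RGB2BGR)[:,:,::-1]
P=pose(.5502,.059,np.radians(7.97),[(sx*.04,sy*.004,z) for z in(.1204,.2154) for sx,sy in((-1,-1),(1,-1),(1,1),(-1,1))])
u=proj("side",P); print(u.round(1).tolist())
ln=[(u[i],u[j],(0,200,0)) for i,j in [(i,(i+1)%4) for i in range(4)]+[(4+i,4+(i+1)%4) for i in range(4)]+[(i,i+4) for i in range(4)]]
X,Y,A=.5314,.1944,np.radians(8.04)
for z,h in((.085,.0065),(.0865,.008)):
  for sg in(-1,1):
    v=proj("side",pose(X,Y,A,[(-.035,-.1359+sg*h,z),(.035,-.1359+sg*h,z)])); ln.append((v[0],v[1],(255,0,0) if z<.086 else (0,0,255)))
zoom(s,205,130,265,215,9,"d_s.png",ln,1.2)
```

```text
[[249.5, 186.3], [211.9, 179.1], [210.0, 180.9], [247.9, 188.3], [249.1, 140.4], [209.1, 134.2], [207.1, 135.8], [247.5, 142.0]]
```

View pics/d_s.png

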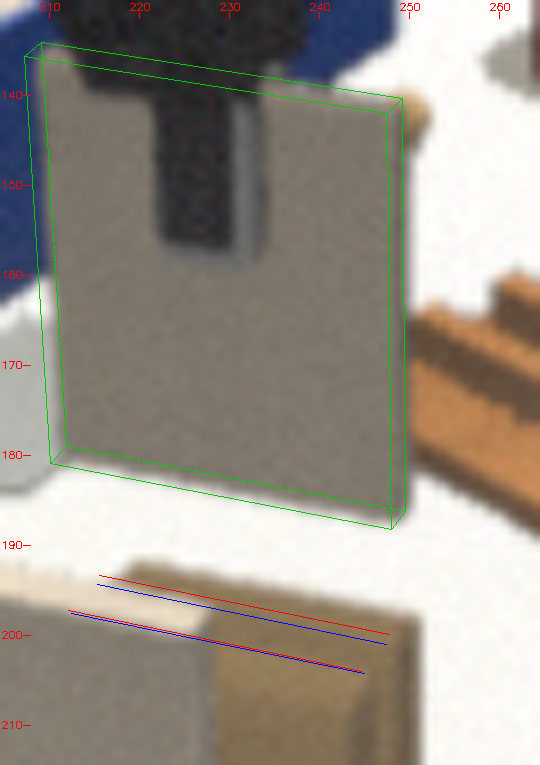

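Emit:
jog_arm --pt "0 0.02 -0.3 0" --pt "0 0.02 -0.56 0" --pt "0 0.02 -0.6 0" --pt "0 0.02 -0.62 0" --pt "0 0.02 -0.64 0" --pt "0 0.02 -0.66 0" --pt "0 0.02 -0.68 0" --pt "0 0.02 -0.7 0" --pt "0 0.02 -0.7 0"

```text
t: 7.4
tool_pos: [0.5501, 0.061, 0.1432]
tcp_rot: [-0.0, -0.07, 0.998, -0.0]
force: [0.8, -0.7, -0.1]
opening: 0.086
```

```bash
python3 -c "
from h import *
st()"
```

```text
t 7.4 pos [550.1  61.  143.2] toolY 98.04 tilt [-0.01 -0.  ] F [ 0.8 -0.7 -0.1] M [-0.01 -0.07  0.04] open 0.086 j [ 0.11  0.08 -0.    1.49 -0.   -0.03]
```

Emit:
jog_arm --pt "0 0 -0.02 0" --pt "0 0 -0.04 0" --pt "0 0 -0.06 0" --pt "0 0 -0.08 0" --pt "0 0 -0.1 0" --pt "0 0 -0.12 0" --pt "0 0 -0.14 0" --pt "0 0 -0.16 0"

```text
t: 8.4
tool_pos: [0.5501, 0.061, 0.1352]
tcp_rot: [0.0, -0.07, 0.998, 0.0]
force: [-0.2, 0.2, -0.7]
opening: 0.088
```

```bash
python3 -c "
from h import *
st()"
```

```text
t 8.4 pos [550.1  61.  135.2] toolY 98.04 tilt [0. 0.] F [-0.2  0.2 -0.7] M [ 0.06  0.02 -0.03] open 0.088 j [ 0.11  0.08 -0.02  1.47  0.   -0.03]
```

Emit:
jog_arm --pt "0 0 -0.03 0" --pt "0 0 -0.06 0" --pt "0 0 -0.09 0" --pt "0 0 -0.12 0" --pt "0 0 -0.15 0" --pt "0 0 -0.18 0" --pt "0 0 -0.2 0" --pt "0 0 -0.2 0"

```text
t: 9.4
tool_pos: [0.55, 0.061, 0.1252]
tcp_rot: [-0.0, -0.07, 0.998, 0.0]
force: [-0.1, -0.3, -1.7]
opening: 0.089
```

Run:
```python
from h import *
st()
s=viewer.read_camera("side")
zoom(s,180,130,280,250,5,"e_s.png",(),1.2)
```

```text
t 9.4 pos [550.   61.  125.2] toolY 98.04 tilt [-0.01  0.  ] F [-0.1 -0.3 -1.7] M [0.02 0.05 0.  ] open 0.089 j [ 0.11  0.08 -0.04  1.45  0.   -0.03]
```

View pics/e_s.png

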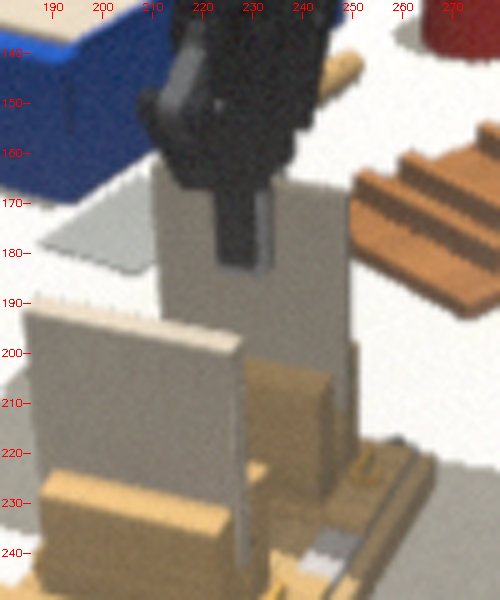

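Emit:
jog_arm --pt "0 0 -0.02 0" --pt "0 0 -0.04 0" --pt "0 0 -0.06 0" --pt "0 0 -0.08 0" --pt "0 0 -0.1 0" --pt "0 0 -0.1 0"

```text
t: 10.2
tool_pos: [0.5501, 0.0608, 0.1202]
tcp_rot: [-0.0, -0.07, 0.998, -0.0]
force: [-0.0, -1.7, -0.8]
opening: 0.092
```

```bash
python3 -c "
from h import *
st()"
```

```text
t 10.2 pos [550.1  60.8 120.2] toolY 98.03 tilt [-0.   -0.02] F [-0.  -1.7 -0.8] M [-0.49 -0.19  0.06] open 0.092 j [ 0.11  0.08 -0.04  1.45 -0.   -0.03]
```

Emit:
jog_arm --pt "0 -0.02 0 0" --pt "0 -0.02 -0.02 0" --pt "0 -0.02 -0.04 0" --pt "0 -0.02 -0.04 0"

```text
t: 10.7
tool_pos: [0.55, 0.0601, 0.1181]
tcp_rot: [-0.0, -0.07, 0.998, 0.0]
force: [0.6, -0.3, -1.1]
opening: 0.088
```

```bash
python3 -c "
from h import *
st()"
```

```text
t 10.7 pos [550.   60.1 118.1] toolY 98.04 tilt [-0.02  0.01] F [ 0.6 -0.3 -1.1] M [ 0.04 -0.01 -0.  ] open 0.088 j [ 0.11  0.08 -0.05  1.44  0.   -0.03]
```

Emit:
jog_arm --pt "0 0 -0.02 0" --pt "0 0 -0.04 0" --pt "0 0 -0.06 0" --pt "0 0 -0.06 0"

```text
t: 11.2
tool_pos: [0.5501, 0.0601, 0.1153]
tcp_rot: [0.0, -0.07, 0.998, 0.0]
force: [0.4, 1.3, -0.8]
opening: 0.089
```

```bash
python3 -c "
from h import *
st()"
```

```text
t 11.2 pos [550.1  60.1 115.3] toolY 98.05 tilt [0.   0.01] F [ 0.4  1.3 -0.8] M [ 0.36 -0.05  0.03] open 0.089 j [ 0.11  0.08 -0.05  1.44  0.   -0.03]
```

Emit:
jog_arm --pt "0 0.006 -0.01 0" --pt "0 0.006 -0.03 0" --pt "0 0.006 -0.05 0" --pt "0 0.006 -0.05 0"

```text
t: 11.7
tool_pos: [0.5504, 0.0602, 0.1137]
tcp_rot: [0.001, -0.07, 0.998, -0.0]
force: [-1.4, -0.0, 7.4]
opening: 0.09
```

```bash
python3 -c "
from h import *
st()"
```

```text
t 11.7 pos [550.4  60.2 113.7] toolY 98.04 tilt [ 0.08 -0.01] F [-1.4 -0.   7.4] M [0.02 0.28 0.18] open 0.09 j [ 0.11  0.08 -0.06  1.43 -0.   -0.03]
```

Emit:
jog_arm --pt "0 0 -0.01 0" --pt "0 0 -0.01 0" --pt "0 0 -0.01 0"

```text
t: 12.08
tool_pos: [0.5505, 0.0602, 0.1136]
tcp_rot: [0.001, -0.07, 0.998, -0.0]
force: [-1.5, 0.5, 10.0]
opening: 0.085
```

Emit:
jog_arm --pt "0 0 -0.01 0" --pt "0 0 -0.01 0" --pt "0 0 -0.01 0"

```text
t: 12.45
tool_pos: [0.5505, 0.0602, 0.1134]
tcp_rot: [0.001, -0.07, 0.998, -0.0]
force: [-3.3, -0.4, 11.5]
opening: 0.088
```

```bash
python3 -c "
from h import *
st()"
```

```text
t 12.45 pos [550.5  60.2 113.4] toolY 98.04 tilt [ 0.13 -0.  ] F [-3.3 -0.4 11.5] M [-0.02  0.72  0.17] open 0.088 j [ 0.11  0.08 -0.06  1.43 -0.   -0.03]
```

Emit:
jog_arm --pt "0 0 0 0" --pt "0 0 0 0" --pt "0 0 0 0" --pt "0 0 0 0"

```text
t: 12.95
tool_pos: [0.5506, 0.0602, 0.1134]
tcp_rot: [0.001, -0.07, 0.998, -0.0]
force: [-1.4, 0.1, 11.8]
opening: 0.087
```

Emit:
jog_arm --pt "0 0 -0.01 0" --pt "0 0 -0.01 0" --pt "0 0 -0.01 0" --pt "0 0 -0.01 0"

```text
t: 13.45
tool_pos: [0.5506, 0.0602, 0.1132]
tcp_rot: [0.001, -0.07, 0.998, -0.0]
force: [-3.5, 0.1, 13.7]
opening: 0.084
```

Run:
```python
from h import *
st()
s=viewer.read_camera("side")
zoom(s,180,130,280,250,5,"f_s.png",(),1.2)
```

```text
t 13.45 pos [550.6  60.2 113.2] toolY 98.04 tilt [ 0.14 -0.01] F [-3.5  0.1 13.7] M [-0.06  0.86  0.16] open 0.084 j [ 0.11  0.08 -0.06  1.43 -0.   -0.03]
```

View pics/f_s.png

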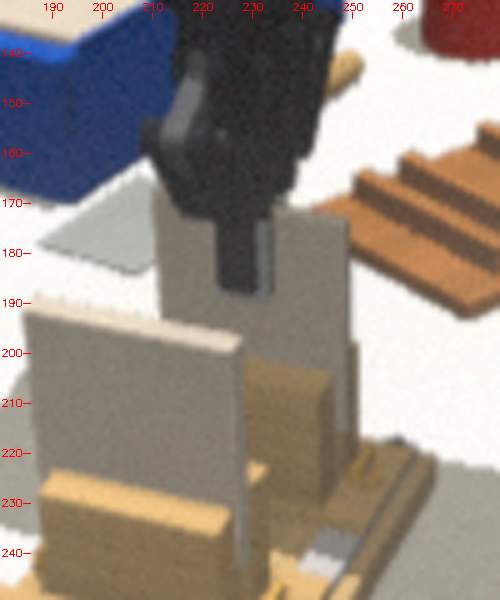

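Emit:
jog_arm --pt "0 0 0 0.12" --pt "0 0 0 0.12"

```text
t: 13.75
tool_pos: [0.5507, 0.0602, 0.1132]
tcp_rot: [0.001, -0.075, 0.997, 0.0]
force: [-3.7, -0.7, 13.5]
opening: 0.087
```

```bash
python3 -c "
from h import *
st()"
```

```text
t 13.75 pos [550.7  60.2 113.2] toolY 98.62 tilt [0.15 0.  ] F [-3.7 -0.7 13.5] M [ 0.05  0.82 -0.16] open 0.087 j [ 0.11  0.08 -0.06  1.43 -0.   -0.04]
```

Emit:
jog_arm --pt "0 0 0 -0.24" --pt "0 0 0 -0.24"

```text
t: 14.0
tool_pos: [0.5506, 0.0602, 0.1132]
tcp_rot: [0.001, -0.065, 0.998, -0.0]
force: [-3.2, 0.8, 13.9]
opening: 0.087
```

```bash
python3 -c "
from h import *
st()"
```

```text
t 14.0 pos [550.6  60.2 113.2] toolY 97.45 tilt [ 0.14 -0.01] F [-3.2  0.8 13.9] M [-0.05  0.84  0.52] open 0.087 j [ 0.11  0.08 -0.06  1.43 -0.   -0.02]
```

Emit:
jog_arm --pt "0 0 0 0.18" --pt "0 0 0.02 0.18" --pt "0 0 0.04 0.18" --pt "0 0 0.04 0.18"

```text
t: 14.5
tool_pos: [0.5504, 0.0602, 0.1134]
tcp_rot: [0.0, -0.073, 0.997, -0.0]
force: [2.5, -0.7, 3.6]
opening: 0.088
```

```bash
python3 -c "
from h import *
st()"
```

```text
t 14.5 pos [550.4  60.2 113.4] toolY 98.33 tilt [ 0.04 -0.01] F [ 2.5 -0.7  3.6] M [ 0.04 -0.37 -0.01] open 0.088 j [ 0.11  0.08 -0.06  1.43 -0.   -0.04]
```

Emit:
jog_arm --pt "0 0 0 0" --pt "0 0 0 0" --pt "0 0 0 0" --pt "0 0 0 0" --jaw 0.4

```text
t: 15.0
tool_pos: [0.55, 0.0602, 0.1132]
tcp_rot: [-0.0, -0.073, 0.997, -0.0]
force: [0.6, -0.8, -0.0]
opening: 0.403
```

```bash
python3 -c "
from h import *
st()"
```

```text
t 15.0 pos [550.   60.2 113.2] toolY 98.34 tilt [-0.01 -0.  ] F [ 0.6 -0.8 -0. ] M [-0.01 -0.05 -0.01] open 0.403 j [ 0.11  0.08 -0.06  1.43 -0.   -0.04]
```

Emit:
jog_arm --pt "0 0 0.4 0" --pt "0 0 1.2 0" --pt "0 0 2.2 0" --pt "0 -0.3 2.8 0" --pt "0 -1.0 3.0 -0.6" --pt "0 -2.0 3.0 -1.6" --pt "0 -3.1 3.0 -2.7" --pt "0 -4.3 3.0 -3.8" --pt "0.02 -5.4 3.0 -4.8" --pt "0.026 -6.3 2.6 -5.26"

```text
t: 16.25
tool_pos: [0.5516, -0.2572, 0.2443]
tcp_rot: [0.001, 0.158, 0.988, -0.0]
force: [1.2, 1.3, -0.5]
opening: 0.399
```

Emit:
jog_arm --pt "0 -0.45 0 0" --pt "0 -0.45 0 0" --pt "0 -0.45 0 0" --jaw 0.55

```text
t: 16.62
tool_pos: [0.5517, -0.2763, 0.2441]
tcp_rot: [0.0, 0.156, 0.988, 0.0]
force: [-0.3, -0.6, -0.0]
opening: 0.551
```

Run:
```python
from h import *
st()
s=viewer.read_camera("side");t=viewer.read_camera("top")
zoom(s,180,80,340,250,4,"g_s.png",(),1.2)
zoom(t,180,140,400,240,3.6,"g_t.png")
```

```text
t 16.62 pos [ 551.7 -276.3  244.1] toolY 72.1 tilt [0.05 0.  ] F [-0.3 -0.6 -0. ] M [ 0.06  0.02 -0.03] open 0.551 j [-0.46  0.26  0.4   1.71  0.   -0.15]
```

View pics/g_s.png

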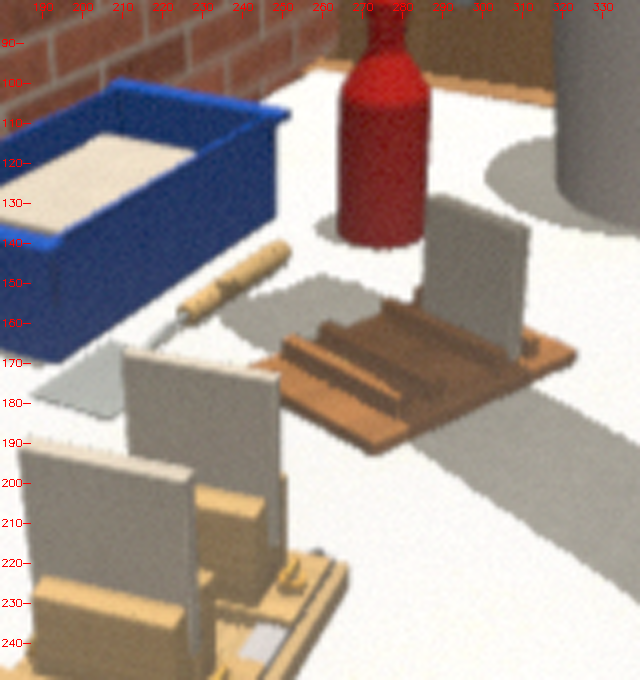

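View pics/g_t.png

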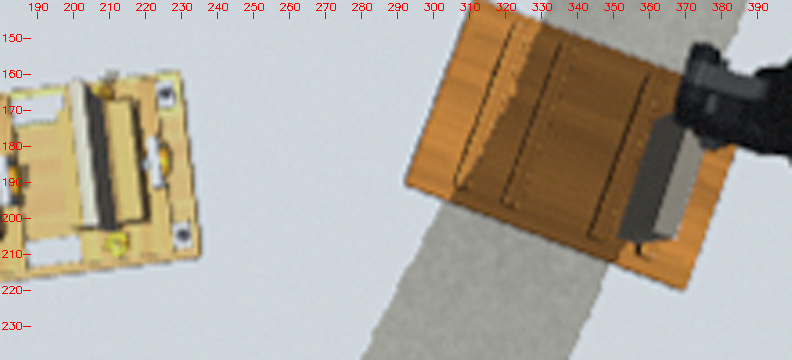

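Emit:
jog_arm --pt "0 -0.02 -1.0 0" --pt "0 -0.02 -1.9 0" --pt "0 -0.02 -2.7 0" --pt "0 -0.02 -3.2 0" --pt "0 -0.02 -3.54 0" --pt "0 -0.02 -3.54 0"

```text
t: 17.48
tool_pos: [0.5512, -0.2775, 0.0657]
tcp_rot: [-0.001, 0.156, 0.988, 0.0]
force: [-0.2, -0.3, 0.6]
opening: 0.55
```

Emit:
jog_arm --pt "0 0 0 0" --pt "0 0 0 0" --pt "0 0 0 0" --pt "0 0 0 0" --pt "0 0 0 0" --pt "0 0 0 0" --jaw 0 --newtons 50

```text
t: 18.23
tool_pos: [0.5522, -0.2784, 0.0678]
tcp_rot: [0.001, 0.156, 0.988, -0.0]
force: [0.1, 2.2, 6.1]
opening: 0.156
```

Run:
```python
from h import *
st()
s=viewer.read_camera("side")
zoom(s,240,60,340,200,4,"i_s.png",(),1.2)
```

```text
t 18.23 pos [ 552.2 -278.4   67.8] toolY 72.04 tilt [ 0.14 -0.02] F [0.1 2.2 6.1] M [ 0.36 -0.03 -0.06] open 0.156 j [-0.47  0.25  0.04  1.36  0.   -0.15]
```

View pics/i_s.png

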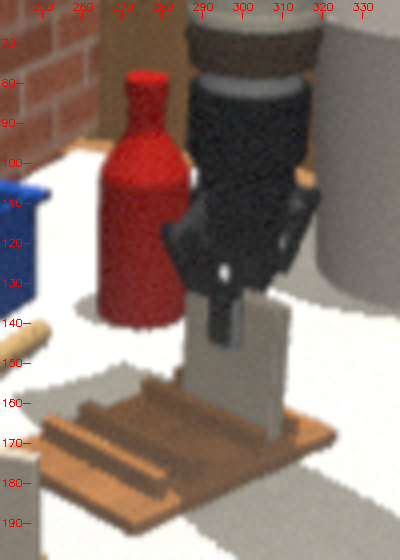

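Emit:
jog_arm --pt "0 0 0.3 0" --pt "0 0 0.9 0" --pt "0 0 1.8 0" --pt "0 0 2.8 0" --pt "0 0 3.6 0" --pt "0 0.2 3.8 0" --pt "-0.02 0.8 3.8 0.5" --pt "-0.08 1.6 3.8 1.0" --pt "-0.12 2.5 3.8 1.6" --pt "-0.2 3.5 3.8 2.3"

```text
t: 19.52
tool_pos: [0.5407, -0.1018, 0.2554]
tcp_rot: [-0.001, 0.056, 0.998, 0.0]
force: [-0.2, 0.6, -0.6]
opening: 0.157
```

Emit:
jog_arm --pt "-0.06 1.0 0 0.5" --pt "-0.12 2.0 0 1.0" --pt "-0.18 3.0 0 1.5" --pt "-0.24 4.0 0 2.0" --pt "-0.28 5.0 0 2.5" --pt "-0.32 6.0 0 2.8" --pt "-0.34 6.6 0 2.96" --pt "-0.35 6.93 0 2.96" --pt "-0.35 6.93 0 2.96" --pt "-0.35 6.93 0 2.96"

```text
t: 20.78
tool_pos: [0.524, 0.2423, 0.2563]
tcp_rot: [-0.0, -0.072, 0.997, -0.0]
force: [1.5, 0.0, -0.1]
opening: 0.158
```

Run:
```python
from h import *
st()
s=viewer.read_camera("side");t=viewer.read_camera("top")
zoom(s,110,60,280,330,2.2,"j_s.png",(),1.2)
zoom(t,60,140,260,250,3.6,"j_t.png")
```

```text
t 20.77 pos [524.  242.3 256.3] toolY 98.28 tilt [-0.01 -0.02] F [ 1.5  0.  -0.1] M [-0.02  0.01 -0.01] open 0.158 j [ 0.43  0.17  0.31  1.72 -0.    0.29]
```

View pics/j_s.png

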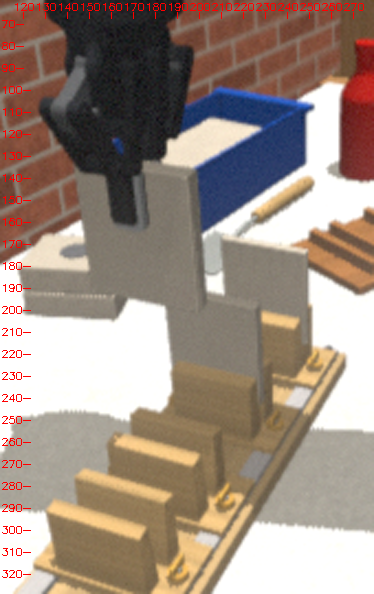

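View pics/j_t.png

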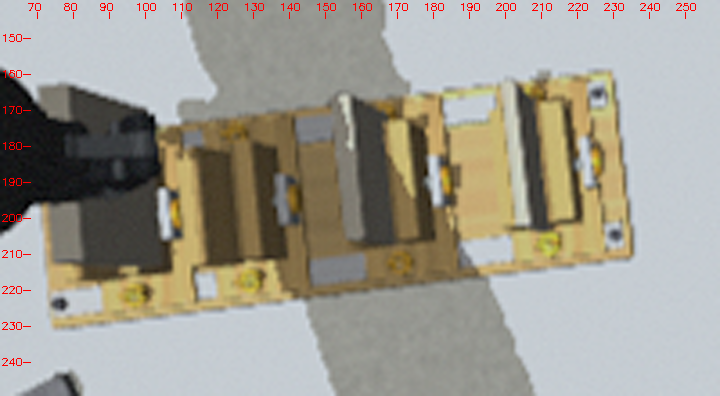

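Emit:
jog_arm --pt "0.01 0.034 -0.5 0" --pt "0.01 0.034 -1.2 0" --pt "0.01 0.034 -1.8 0" --pt "0.01 0.034 -2.05 0" --pt "0.01 0.034 -2.16 0" --pt "0.01 0.034 -2.16 0"

```text
t: 21.62
tool_pos: [0.5247, 0.2449, 0.1491]
tcp_rot: [0.0, -0.073, 0.997, 0.0]
force: [-0.1, -0.9, -1.2]
opening: 0.157
```

Run:
```python
from h import *
st()
s=viewer.read_camera("side")
zoom(s,120,140,240,320,3.3,"k_s.png",(),1.2)
```

```text
t 21.62 pos [524.7 244.9 149.1] toolY 98.32 tilt [0.05 0.02] F [-0.1 -0.9 -1.2] M [ 0.04  0.01 -0.05] open 0.157 j [0.44 0.14 0.08 1.5  0.   0.29]
```

View pics/k_s.png

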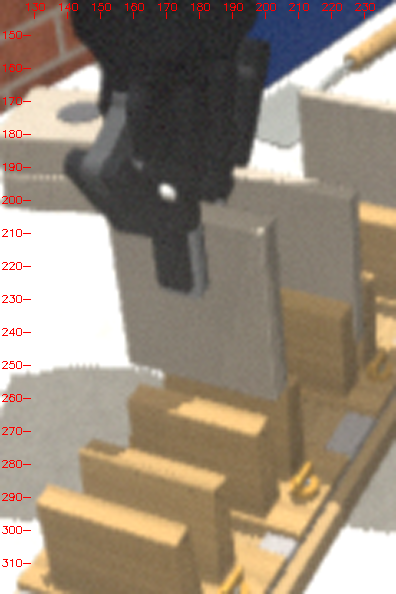

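Emit:
jog_arm --pt "0 -0.01 -0.06 0" --pt "0 -0.01 -0.1 0" --pt "0 -0.01 -0.13 0" --pt "0 -0.01 -0.16 0" --pt "0 -0.01 -0.19 0" --pt "0 -0.01 -0.22 0" --pt "0 -0.01 -0.25 0" --pt "0 -0.01 -0.28 0" --pt "0 -0.01 -0.28 0"

```text
t: 22.8
tool_pos: [0.5243, 0.2444, 0.1341]
tcp_rot: [-0.0, -0.073, 0.997, -0.0]
force: [-0.2, 0.7, -1.3]
opening: 0.159
```

```bash
python3 -c "
from h import *
st()"
```

```text
t 22.8 pos [524.3 244.4 134.1] toolY 98.34 tilt [-0.01 -0.  ] F [-0.2  0.7 -1.3] M [-0.02 -0.02 -0.02] open 0.159 j [ 0.44  0.14  0.05  1.48 -0.    0.29]
```

Emit:
jog_arm --pt "0 0 -0.03 0" --pt "0 0 -0.06 0" --pt "0 0 -0.09 0" --pt "0 0 -0.12 0" --pt "0 0 -0.15 0" --pt "0 0 -0.18 0" --pt "0 0 -0.18 0"

```text
t: 23.68
tool_pos: [0.5243, 0.2444, 0.1251]
tcp_rot: [-0.0, -0.073, 0.997, -0.0]
force: [1.1, -0.8, -1.8]
opening: 0.16
```

```bash
python3 -c "
from h import *
st()"
```

```text
t 23.68 pos [524.3 244.4 125.1] toolY 98.34 tilt [-0.01 -0.  ] F [ 1.1 -0.8 -1.8] M [ 0.01 -0.03  0.03] open 0.16 j [0.44 0.14 0.03 1.46 0.   0.29]
```

Emit:
jog_arm --pt "0 0 -0.03 0" --pt "0 0 -0.06 0" --pt "0 0 -0.08 0" --pt "0 0 -0.1 0" --pt "0 0 -0.1 0"

```text
t: 24.3
tool_pos: [0.5243, 0.2445, 0.1202]
tcp_rot: [-0.0, -0.073, 0.997, -0.0]
force: [0.3, -1.2, -1.3]
opening: 0.156
```

```bash
python3 -c "
from h import *
st()"
```

```text
t 24.3 pos [524.3 244.5 120.2] toolY 98.34 tilt [-0.01 -0.  ] F [ 0.3 -1.2 -1.3] M [ 0.06 -0.02  0.03] open 0.156 j [ 0.44  0.14  0.02  1.45 -0.    0.29]
```

Emit:
jog_arm --pt "0 0 -0.02 0" --pt "0 0 -0.04 0" --pt "0 0 -0.06 0" --pt "0 0 -0.06 0"

```text
t: 24.8
tool_pos: [0.5244, 0.2444, 0.1172]
tcp_rot: [-0.0, -0.073, 0.997, -0.0]
force: [-0.2, -0.6, -1.0]
opening: 0.16
```

```bash
python3 -c "
from h import *
st()"
```

```text
t 24.8 pos [524.4 244.4 117.2] toolY 98.34 tilt [-0.01 -0.01] F [-0.2 -0.6 -1. ] M [-0.11 -0.08 -0.03] open 0.16 j [ 0.44  0.14  0.02  1.44 -0.    0.29]
```

Emit:
jog_arm --pt "0 0 -0.02 0" --pt "0 0 -0.04 0" --pt "0 0 -0.04 0"

```text
t: 25.18
tool_pos: [0.5244, 0.2443, 0.1152]
tcp_rot: [0.0, -0.073, 0.997, -0.0]
force: [0.3, -1.8, -1.0]
opening: 0.16
```

```bash
python3 -c "
from h import *
st()"
```

```text
t 25.18 pos [524.4 244.3 115.2] toolY 98.33 tilt [ 0.   -0.02] F [ 0.3 -1.8 -1. ] M [-0.32 -0.18  0.03] open 0.16 j [ 0.44  0.14  0.01  1.44 -0.    0.29]
```

Emit:
jog_arm --pt "0 -0.01 0 0" --pt "0 -0.01 -0.02 0" --pt "0 -0.01 -0.04 0" --pt "0 -0.01 -0.04 0"

```text
t: 25.68
tool_pos: [0.5243, 0.244, 0.1131]
tcp_rot: [-0.0, -0.073, 0.997, 0.0]
force: [0.2, 0.3, -1.3]
opening: 0.158
```

```bash
python3 -c "
from h import *
st()"
```

```text
t 25.68 pos [524.3 244.  113.1] toolY 98.34 tilt [-0.01  0.  ] F [ 0.2  0.3 -1.3] M [ 0.02 -0.03  0.03] open 0.158 j [0.44 0.14 0.01 1.44 0.   0.29]
```

Emit:
jog_arm --pt "0 0 -0.02 0" --pt "0 0 -0.04 0" --pt "0 0 -0.04 0"

```text
t: 26.05
tool_pos: [0.5244, 0.2439, 0.1112]
tcp_rot: [-0.0, -0.073, 0.997, -0.0]
force: [-0.1, -0.9, -1.3]
opening: 0.157
```

```bash
python3 -c "
from h import *
st()"
```

```text
t 26.05 pos [524.4 243.9 111.2] toolY 98.34 tilt [-0.   -0.01] F [-0.1 -0.9 -1.3] M [-0.19 -0.08 -0.04] open 0.157 j [ 0.44  0.14  0.    1.43 -0.    0.29]
```

Emit:
jog_arm --pt "0 -0.006 -0.02 0" --pt "0 -0.006 -0.04 0" --pt "0 -0.006 -0.04 0"

```text
t: 26.42
tool_pos: [0.5243, 0.2437, 0.1092]
tcp_rot: [-0.0, -0.073, 0.997, 0.0]
force: [-0.4, 0.0, -0.7]
opening: 0.156
```

```bash
python3 -c "
from h import *
st()"
```

```text
t 26.43 pos [524.3 243.7 109.2] toolY 98.34 tilt [-0.01  0.  ] F [-0.4  0.  -0.7] M [-0.03 -0.05  0.03] open 0.156 j [0.43 0.14 0.   1.43 0.   0.29]
```

Emit:
jog_arm --pt "0 0 -0.02 0" --pt "0 0 -0.04 0" --pt "0 0 -0.04 0"

```text
t: 26.8
tool_pos: [0.5244, 0.2436, 0.1072]
tcp_rot: [-0.0, -0.073, 0.997, -0.0]
force: [-0.1, -1.0, -2.3]
opening: 0.16
```

```bash
python3 -c "
from h import *
st()"
```

```text
t 26.8 pos [524.4 243.6 107.2] toolY 98.33 tilt [-0.   -0.01] F [-0.1 -1.  -2.3] M [-0.26 -0.1  -0.07] open 0.16 j [ 0.43  0.14 -0.    1.43 -0.    0.29]
```

Emit:
jog_arm --pt "0 -0.006 -0.02 0" --pt "0 -0.006 -0.03 0" --pt "0 -0.006 -0.03 0"

```text
t: 27.18
tool_pos: [0.5245, 0.2435, 0.1061]
tcp_rot: [0.0, -0.073, 0.997, 0.0]
force: [-0.2, -0.7, 2.4]
opening: 0.154
```

```bash
python3 -c "
from h import *
st()"
```

```text
t 27.18 pos [524.5 243.5 106.1] toolY 98.34 tilt [0.03 0.02] F [-0.2 -0.7  2.4] M [-0.03  0.08 -0.04] open 0.154 j [ 0.43  0.14 -0.01  1.42  0.    0.29]
```

Seating begins (tile's edge at about z = 50 mm). Press on to about 10 N and more.

Emit:
jog_arm --pt "0 0 -0.01 0" --pt "0 0 -0.02 0" --pt "0 0 -0.03 0" --pt "0 0 -0.03 0"

```text
t: 27.68
tool_pos: [0.5247, 0.2435, 0.1054]
tcp_rot: [0.001, -0.073, 0.997, 0.0]
force: [-2.4, -1.8, 9.1]
opening: 0.153
```

```bash
python3 -c "
from h import *
st()"
```

```text
t 27.68 pos [524.7 243.5 105.4] toolY 98.34 tilt [0.08 0.03] F [-2.4 -1.8  9.1] M [-0.29  0.45 -0.01] open 0.153 j [ 0.43  0.14 -0.01  1.42 -0.    0.29]
```

Emit:
jog_arm --pt "0 -0.004 -0.01 0" --pt "0 -0.004 -0.018 0" --pt "0 -0.004 -0.018 0"

```text
t: 28.05
tool_pos: [0.5248, 0.2435, 0.1052]
tcp_rot: [0.001, -0.073, 0.997, 0.001]
force: [-2.9, -0.7, 13.3]
opening: 0.154
```

```bash
python3 -c "
from h import *
st()"
```

```text
t 28.05 pos [524.8 243.5 105.2] toolY 98.34 tilt [0.12 0.06] F [-2.9 -0.7 13.3] M [-0.28  0.74  0.  ] open 0.154 j [ 0.43  0.14 -0.01  1.42  0.    0.29]
```

Emit:
jog_arm --pt "0 0 0 0" --pt "0 0 0 0" --pt "0 0 0 0" --pt "0 0 0 0"

```text
t: 28.55
tool_pos: [0.5248, 0.2435, 0.1052]
tcp_rot: [0.001, -0.073, 0.997, 0.001]
force: [-2.7, 0.0, 12.1]
opening: 0.159
```

Run:
```python
from h import *
st()
s=viewer.read_camera("side")
zoom(s,110,150,260,330,3.3,"l_s.png",(),1.2)
```

```text
t 28.55 pos [524.8 243.5 105.2] toolY 98.34 tilt [0.12 0.06] F [-2.7  0.  12.1] M [-0.23  0.74 -0.02] open 0.159 j [ 0.43  0.14 -0.01  1.42  0.    0.29]
```

View pics/l_s.png

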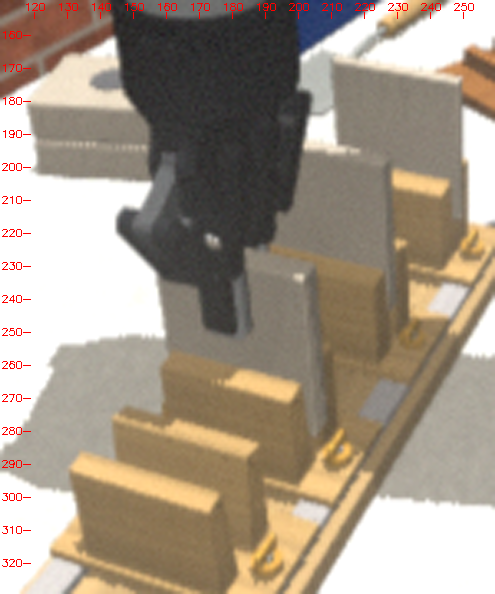

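Emit:
jog_arm --pt "0 0 0.02 0" --pt "0 0 0.042 0" --pt "0 0 0.042 0"

```text
t: 28.98
tool_pos: [0.5246, 0.2434, 0.1053]
tcp_rot: [0.0, -0.073, 0.997, 0.0]
force: [1.5, 2.2, -0.6]
opening: 0.161
```

Emit:
jog_arm --pt "0 0 0 0" --pt "0 0 0 0" --pt "0 0 0 0" --pt "0 0 0 0" --jaw 0.4

```text
t: 29.48
tool_pos: [0.5243, 0.2431, 0.1054]
tcp_rot: [-0.0, -0.073, 0.997, -0.0]
force: [0.6, 0.8, -0.2]
opening: 0.401
```

Run:
```python
from h import *
st()
```

```text
t 29.48 pos [524.3 243.1 105.4] toolY 98.34 tilt [-0.01 -0.  ] F [ 0.6  0.8 -0.2] M [0.02 0.   0.06] open 0.401 j [ 0.43  0.14 -0.01  1.42 -0.    0.29]
```

Emit:
jog_arm --pt "0 0 0.4 0" --pt "0 0 1.2 0" --pt "0 0 2.2 0" --pt "0 0 3.2 0" --pt "-0.3 -0.8 3.6 0" --pt "-0.6 -1.8 3.6 0" --pt "-1.2 -2.8 3.6 0" --pt "-1.8 -3.8 3.6 0" --pt "-2.2 -4.8 3.6 0" --pt "-2.6 -5.8 3.6 0"

```text
t: 30.72
tool_pos: [0.3934, -0.0481, 0.2857]
tcp_rot: [0.0, -0.073, 0.997, -0.0]
force: [1.4, -0.1, -0.6]
opening: 0.402
```

Emit:
jog_arm --pt "0 -0.9 0 0" --pt "0 -1.8 0 0" --pt "0 -2.6 0 0" --pt "0 -3.4 0 0" --pt "0 -4.0 0 0" --pt "0 -4.0 0 0" --pt "0 -4.0 0 0"

```text
t: 31.6
tool_pos: [0.3943, -0.2464, 0.2856]
tcp_rot: [-0.0, -0.073, 0.997, 0.0]
force: [0.5, -0.1, 0.1]
opening: 0.403
```

Run:
```python
from h import *
st()
s=viewer.read_camera("side");t=viewer.read_camera("top")
for n,im in(("top",t),("side",s)):
    print(n,[(k,[(np.round(r["rect"],1).tolist(),round(r["p"],2)) for r in nets.recognise(n,k)][:2]) for k in("tile_thick","tile_thin","tile_standing")]) if 0 else None
X,Y,A=.5314,.1944,np.radians(8.2)
def bx(x,y,a,hy,z0):
    P=pose(x,y,np.radians(a),[(sx*.04,sy*hy,z) for z in(z0,z0+.095) for sx,sy in((-1,-1),(1,-1),(1,1),(-1,1))]);u={n:proj(n,P) for n in C}
    return {n:[(u[n][i],u[n][j],(0,200,0)) for i,j in [(i,(i+1)%4) for i in range(4)]+[(4+i,4+(i+1)%4) for i in range(4)]+[(i,i+4) for i in range(4)]] for n in C}
b1=bx(.5505,.0602,8.33,.004,.0557); b2=bx(.5246,.2434,8.33,.007,.0494)
zoom(s,110,150,270,345,3,"m_s.png",b1["side"]+b2["side"],1.2)
zoom(s,110,150,270,345,3,"m_s0.png",(),1.2)
zoom(t,60,140,260,250,3.9,"m_t.png",b1["top"]+b2["top"])
```

```text
t 31.6 pos [ 394.3 -246.4  285.6] toolY 98.32 tilt [-0.    0.02] F [ 0.5 -0.1  0.1] M [-0.    0.02  0.08] open 0.403 j [-0.56 -0.09  0.11  1.77  0.   -0.7 ]
```

View pics/m_s.png

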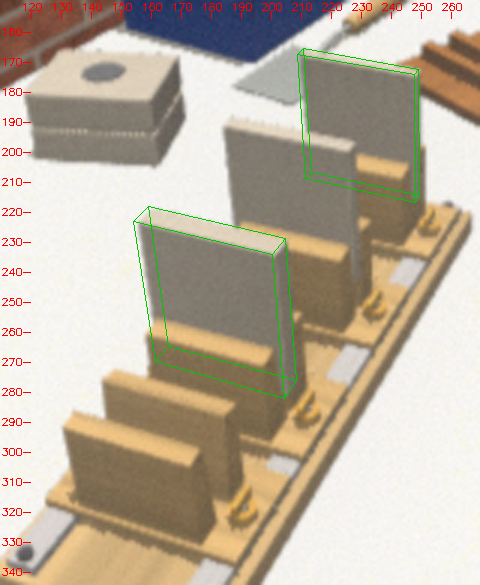

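View pics/m_s0.png

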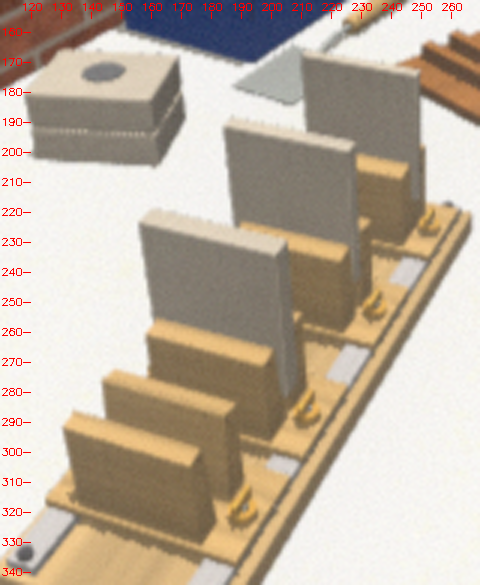

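View pics/m_t.png

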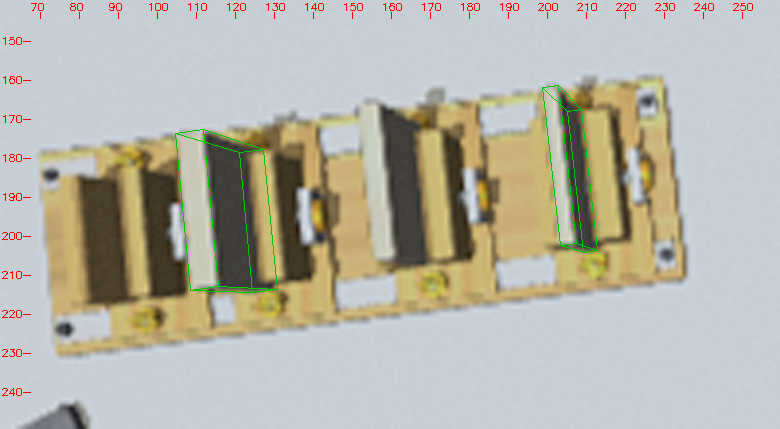

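```bash
python3 -c "
from bench import arm
print(arm.close_job())"
```

```text
the job is handed in; nothing more can be done
None
```

Both tiles are out of the draining stand and wedged upright in the rack, and I handed the job in at about 31.6 s. The thin tile is in the 8 mm slot and the thick one in the 14 mm slot. I lowered each in small steps and shifted about 1 mm sideways whenever a cheek pushed back.

- **Thin tile:** I pressed it to a peak of about 14 N, a bit over the kilogram asked. At a 12 N hold there was no further sinking, and none when I turned it half a degree each way. Its lower edge is at about z = 56 mm.
- **Thick tile:** I pressed it to a peak of about 13 N and saw no further sinking on a hold. Its lower edge is at about z = 49 mm, which fits a stop at about 50 mm pushed home 1 mm or so.
- **Release:** I took the load off before opening the fingers.

In the last pictures both tiles stand upright in their slots, the 11 mm tile looks undisturbed, and the gripper is clear.

- **Camera agreement:** the top view matches the final arm positions to within a pixel. The side camera is off by about 1 pixel (1–2 mm), the same offset as before the moves.
- **Height accuracy:** the two edge heights come from arm readings plus the height at which I gripped each tile, so they are good to about 1 mm.

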